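Line up the toe caps and hold the loupe over the glued strip

TASK

First slide the three toe caps up against the wooden stop strip, so that they stand in a straight row with their straight back edges flush with the strip, noses towards the robot. Then pick up the loupe and hold it level and still over the cap that has the rubber strip, the lens centred over the middle of that strip and at the height of the collar on the gauge post. Finish while still holding it there, touching nothing else with it, and leave the gauge, glue bottle, nested caps and pile of strips alone.

Things in the scene. Friction and masses are not known exactly. Their poses are not given: they have to be found in the camera images.
- stop: Wooden stop strip fixed to the bench beyond the caps: 25 mm thick (x), 370 mm long (y), 20 mm high. Origin: centre of its underside, at bench level. Its -x face, 12.5 mm from the origin, faces the robot and is the one the caps go against; y runs along the strip.
- cap_a: Plain pale green toe cap, a stiff domed shell on its rim, open at the back (+x) and below: 68 mm wide (y), 76 long (x), 45 high, 70 g. Origin at bench level on the axis of the half-round nose (radius 34 to 14 mm up, domed above): nose 34 mm to -x, straight back edge 42 mm to +x. Starts 20-50 mm short of the strip, askew, back to the strip; the caps stand about 125 mm apart in any order.
- cap_b: Plain toe cap, the same in shape, size, origin and axes as cap_a.
- cap_strip: Toe cap the same in shape, size, origin and axes as cap_a, with a black rubber edging strip, 16 mm wide and 2 mm proud, glued over it from side to side near its back edge.
- strip_mid (a point): Middle of the rubber strip on top of cap_strip: 31 mm to +x of that cap's origin (11 mm short of its back edge), 46.5 mm above the bench.
- loupe: Reading loupe lying flat on the bench, right or left of the caps, lens away from the robot: straight black handle 100 mm long (x -66 to +34), 16 wide (y), 20 high; round steel-rimmed lens 66 mm across and 14 high in front of it. About 110 g. Origin: underside of the handle at its grip point, within 10 mm of the centre of mass; x points from handle to lens, z up.
- lens (a point): Centre of the loupe's lens: 70 mm to +x of the loupe's origin and 7 mm above its underside.
- gauge: Height gauge fixed to the bench about 75 mm beyond the stop strip: round grey foot 60 mm across, upright steel rod 10 mm thick and 200 mm high. Origin: centre of its underside.
- focus_mark (a point): Centre of the dark steel collar (36 mm across, 8 mm thick) clamped on the gauge rod, 100 to 160 mm above the bench: its height is the focal height for the lens centre. The collar stays where it is set; do not touch it.
- glue_bottle: White glue bottle, 38 mm across, 110 mm high, standing on the other side of the caps from the loupe. Origin: centre of its underside. Leave alone.
- cap_stack: Column of five nested toe caps lying beyond the strip on the right, 176 mm long (x from -34 to +142 mm), 68 mm wide, 47 mm high. Origin: at bench level in the first cap. Leave alone.
- strip_pile: Pile of loose black rubber edging strips beyond the strip on the left, about 110 by 85 mm, up to 15 mm high. Origin: centre of its underside. Leave alone.

How it is judged:
On the way, in this order (a step that is already met when the one before it is completed fails the run):
1. the three caps stand in a row, flush with the stop strip (x of cap_a in the frame of stop between -0.0595 and -0.05 m and y of cap_a in the frame of stop between -0.185 and 0.185 m and angle between the x axis of each of cap_a, cap_b, cap_strip and the x axis of stop, either way round below 0.08 rad and angle between each of cap_a, cap_b, cap_strip's own z axis and vertical below 0.1 rad and x of cap_b in the frame of stop between -0.0595 and -0.05 m and y of cap_b in the frame of stop between -0.185 and 0.185 m and x of cap_strip in the frame of stop between -0.0595 and -0.05 m and y of cap_strip in the frame of stop between -0.185 and 0.185 m), for 0.2 s.
2. the loupe is lifted clear of the bench (height (world z) of lens above 0.05 m and contact force between the fingers and loupe above 0.5 N), for 0.2 s.
At the end, for the whole second after the job is handed in: Caps upright on the strip, noses to the robot, backs within 5 mm of it and 4.5 degrees of square; fingers hold the loupe still, within 8 degrees of level, lens centre within 15 mm horizontally of the rubber strip's middle and 10 mm of the collar's height, touching nothing else (all of step 1 and horizontal distance between lens and strip_mid below 0.015 m and z of lens in the frame of focus_mark between -0.01 and 0.01 m and angle between loupe's own z axis and vertical below 0.14 rad and linear speed of loupe below 0.02 m/s and contact force between the fingers and loupe above 0.5 N and contact force between loupe and gauge below 0.1 N and contact force between loupe and stop below 0.1 N and contact force between loupe and cap_a below 0.1 N and contact force between loupe and cap_b below 0.1 N and contact force between loupe and cap_strip below 0.1 N); the arm keeps its last pose, push and grip.
It fails at once if the gauge collar is moved (distance of focus_mark from where it was at the start of the episode above 0.005 m).
It fails at once if the glue bottle is moved (distance of glue_bottle from where it was at the start of the episode above 0.03 m).
It fails at once if the nested column of caps is moved (distance of cap_stack from where it was at the start of the episode above 0.03 m).
It fails at once if the pile of strips is moved (distance of strip_pile from where it was at the start of the episode above 0.03 m).
It also fails if it takes over 72 s, if anything falls off the work surface, if the arm or the gripper's body presses on something with over 40 N, if the wrist force passes 120 N, or if a joint passes its speed limit or range.

ROBOT

A 6-joint arm with a two-finger parallel gripper is mounted at the origin on the work surface. World frame = base frame: x ahead of the robot, y to its left, z up, the work surface at z = 0. Lengths are in m, angles in rad, forces in N, time in s.
With the tool pointing down it reaches from about 0.35 to 0.975 m from the base axis. Payload 4.9 kg.
Tool frame: the origin (TCP) lies on the centre line of the jaws, within the pads' length; the fingertips stand 14 mm ahead of it and the grasp point (between the pads) lies 5 mm behind it; z points along the fingers, y is the line along which they close (so a half turn about z gives the same grasp; the last joint's range is limited). The gripper opens to 85 mm and grips with 20 to 120 N. Pads are 22 mm wide; open, the fingers measure 114 mm over their backs; the gripper's body (76 mm by 85 mm) begins 54 mm behind the grasp point. The pads swing forward as they close: fully open they stand 13 mm farther back than shut.
Start: joints at [-1.348, 0.053, 1.613, -0, 1.476, -0.119], TCP at [0.209, -0.589, 0.245] pointing down, gripper open.
Joint ranges: [-3.01, 3.01], [-1.01, 2.22], [0.06, 2.58], [-1.02, 4.17], [0.09, 2.62], [-3.14, 3.14]. Speed limits (rad/s): [2.57, 2.57, 3.14, 3.14, 3.14, 3.14].

INTERFACE

Orientations are given as a unit quaternion [w, x, y, z].
In Python, from workcell import bot, eyes, probe_bus gives the robot as it stands (bot), with the cameras (eyes) and the readings (probe_bus).
- The arm moves only by the shell command python3 shift.py FILE, which reads ROWS from the file FILE. ROWS is a JSON object whose key "steps" holds a list of rows, 1 to 8 of them, each of 7 numbers: the finger opening in m, then dx, dy, dz in parts of the range, where 1.0 means 1 m, then a rotation vector rx, ry, rz in normalised numbers (1 is 2 pi rad); each row is the pose to reach, as a shift and turn from the pose commanded when the command began, along the tool's axes at that moment; what a row does not reach only later rows make up. A row lasts 1/10 s, in which the tool goes at most 0.05 m and 0.15 rad, less where a joint would pass 70% of its speed; a pose out of reach is approached as far as the arm can. The fingers move at their own pace and stop on an object; the grip force is fixed at half the most. Time passes only in rows, so rows that do not move let the fingers close. It prints the time, the measured TCP pose, the force, the opening and the grip force at its end. No shift or turn number may pass 1 either way. Input that does not fit is refused with a message, and nothing moves.
- probe_bus.state(): the state, without advancing time (a new reading comes with each control period).
- eyes.get_image(name): name is "scene" or "top"; returns the picture (384x512x3 uint8, red, green, blue); there is no depth.
- eyes.calibration(name): a dict with "fx", "fy", "cx", "cy" (pixels), "k1" (the pictures are not rectified: a ray, as slopes to the right and down, at radius r is drawn at 1 + k1 r^2 times it, then the intrinsics apply), "T" (4x4, takes a point from camera to world coordinates). Camera axes: x right, y down, z forward; pixel columns grow to the right and rows downward; lengths in m; the calibration is good to about 2 mm. A picture is of the moment at which its call begins. calibration takes no time and is no camera call.
- bot.job_done(): hands the job in; it is judged then, once.
The state is a dict: "clock": time; "joint_positions": joint angles; "joint_vel": joint speeds; "joint_torque": joint torques, N m; "position": TCP position; "tcp_rot": TCP orientation; "ft_force": force on the tool from outside, world axes, zero at the start; "ft_torque": the same for the moment, N m; "opening": finger opening in m; "gripper_force": force on a finger pad.
Only numpy, scipy, OpenCV 4.12 (cv2) and the standard library are available. Lean on these libraries where they do the work, as an engineer would, in place of code of your own. Each camera call takes 0.05 s, during which the arm holds its last target. There are 200 camera calls.

## Working session

There is one attempt and no reset: what is moved stays moved. The work goes in short steps, Python scripts to look and compute and a shell command to move; the robot and the scene stay as the last step left them, time stands still between calls to the robot, and variables do not carry over. Pictures are saved under pics/ and viewed, at most 10 in all, crops included, and the job is handed in when it is done.

```bash
ls; mkdir -p pics; python3 - <<'E'
from workcell import bot, eyes, probe_bus
import cv2,numpy as np
np.set_printoptions(precision=4,suppress=True)
for n in("scene","top"):
    im=eyes.get_image(n); cv2.imwrite(f"pics/{n}0.png",im[:,:,::-1]); print(n,eyes.calibration(n))
s=probe_bus.state();print(s["clock"],s["position"],s["tcp_rot"],s["opening"])
E
```

```text
pics
shift.py
workcell.py
scene {'fx': 414.2863854459361, 'fy': 414.2863854459361, 'cx': 253.2917240910269, 'cy': 190.4186248476396, 'k1': -0.1184431563338226, 'T': array([[ 0.8643,  0.396 , -0.31  ,  0.9719],
       [ 0.5027, -0.6635,  0.5541, -0.599 ],
       [ 0.0137, -0.6348, -0.7726,  0.9708],
       [ 0.    ,  0.    ,  0.    ,  1.    ]])}
top {'fx': 352.8353053307872, 'fy': 352.8353053307872, 'cx': 258.9888287012959, 'cy': 200.33569487391995, 'k1': 0.035281745846148356, 'T': array([[-0.0134, -0.9992,  0.0386,  0.562 ],
       [-0.9996,  0.0124, -0.0258,  0.0161],
       [ 0.0253, -0.0389, -0.9989,  0.8898],
       [ 0.    ,  0.    ,  0.    ,  1.    ]])}
0.1 [ 0.2094 -0.5883  0.2442] [-0.0009  0.9854  0.1701 -0.0001] 0.08565133954729452
```

View pics/top0.png

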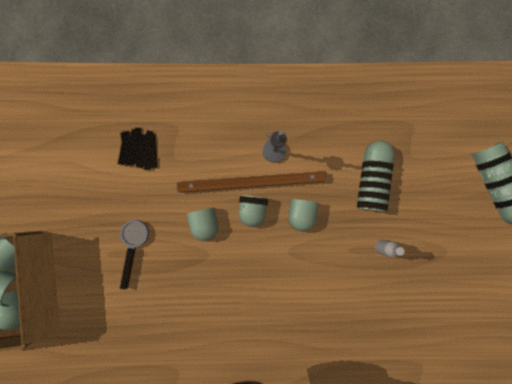

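View pics/scene0.png

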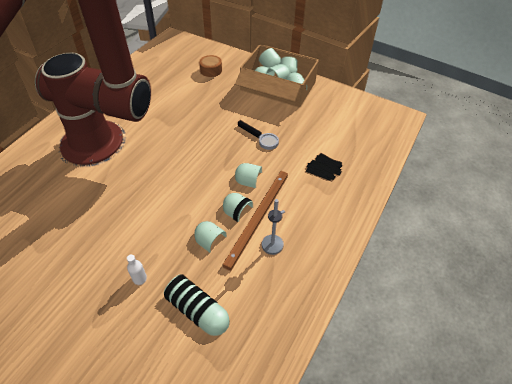

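The top view shows the caps near (203,224), (253,211, with the strip) and (303,214), and the stop from (178,187) to (326,178). The loupe's lens is at (134,234) with its handle end at (125,288), the gauge at (276,148), and the bottle on the right at (390,249). In the scene view the collar is at about (275,216).

```bash
cat > h.py <<'E'
from workcell import bot, eyes, probe_bus
import cv2,numpy as np
from scipy.spatial.transform import Rotation as R
np.set_printoptions(precision=4,suppress=True)
def ray(n,px):
    c=eyes.calibration(n);k=c["k1"];K=np.array([[c["fx"],0,c["cx"]],[0,c["fy"],c["cy"]],[0,0,1]])
    u=cv2.undistortPoints(np.array(px,float).reshape(-1,1,2),K,np.array([k,0,0,0.]))[:,0]
    d=np.c_[u,np.ones(len(u))]@c["T"][:3,:3].T
    return c["T"][:3,3],d
def plane(n,px,z):
    o,d=ray(n,px);return (o+d*((z-o[2])/d[:,2])[:,None])[:,:2]
def cnts(m,amin):
    cs,_=cv2.findContours(m.astype(np.uint8),cv2.RETR_EXTERNAL,cv2.CHAIN_APPROX_NONE)
    return [c for c in cs if cv2.contourArea(c)>amin]
def pose():
    s=probe_bus.state();q=s["tcp_rot"];r=R.from_quat([q[1],q[2],q[3],q[0]]);return np.array(s["position"]),r
def togo(xyz,yaw):
    p,r=pose();g=R.from_euler("z",yaw)*R.from_euler("x",np.pi)
    return r.inv().apply(np.array(xyz)-p),(r.inv()*g).as_rotvec()
def look(n):
    im=eyes.get_image(n);return im,cv2.cvtColor(im,cv2.COLOR_RGB2HSV)
def rect(p):  # centre, size, yaw of the axis nearest +x
    (c,(w,h),a)=cv2.minAreaRect((p*1000).astype(np.float32));a=(a+45)%90-45
    return np.array(c)/1000,(w,h),np.deg2rad(a)
def caps(im,hsv,box=(150,190,340,250)):
    x0,y0,x1,y1=box;h,s,v=[hsv[...,i].astype(int) for i in range(3)]
    g=((h>50)&(h<100)&(s>25)&(v>50));z=np.zeros_like(g);z[y0:y1,x0:x1]=g[y0:y1,x0:x1]
    return cnts(z,60)
E
python3 - <<'E'
from h import *
im,hsv=look("top")
for c in caps(im,hsv):
    p=plane("top",c[:,0],0.012);print("cap",c[:,0].min(0),c[:,0].max(0),*rect(p))
cv2.imwrite("pics/crop1.png",cv2.resize(im[165:255,165:345],None,fx=4.4,fy=4.4,interpolation=cv2.INTER_CUBIC)[:,:,::-1])
cv2.imwrite("pics/crop2.png",cv2.resize(im[210:300,90:180],None,fx=6,fy=6,interpolation=cv2.INTER_CUBIC)[:,:,::-1])
s=look("scene")[0]
cv2.imwrite("pics/crop3.png",cv2.resize(s[190:265,235:325],None,fx=6,fy=6,interpolation=cv2.INTER_CUBIC)[:,:,::-1])
h,sa,v=[hsv[...,i].astype(int) for i in range(3)]
m=(h<14)&(sa>150)&(v<140);z=np.zeros_like(m);z[165:200,165:340]=m[165:200,165:340]
for c in cnts(z,100):print("stop",rect(plane("top",c[:,0],0.02)),c[:,0].min(0),c[:,0].max(0))
m=(v<45);z=np.zeros_like(m);z[240:300,100:160]=m[240:300,100:160]
for c in cnts(z,30):print("handle",rect(plane("top",c[:,0],0.018)),c[:,0].min(0),c[:,0].max(0))
E
```

```text
cap [188 211] [205 235] [0.5417 0.1485] (41.770050048828125, 59.24021530151367) -0.006803178162661918
cap [240 204] [255 224] [0.5627 0.0228] (50.86684036254883, 36.01052474975586) 0.053718876180529715
cap [290 201] [310 227] [ 0.5638 -0.1057] (47.28459167480469, 62.93323516845703) -0.2578215572369526
stop (array([0.637 , 0.1013]), (25.018871307373047, 111.62934875488281), np.float64(0.07335131274599796)) [192 178] [238 190]
handle (array([0.4361, 0.3139]), (15.956317901611328, 94.4937973022461), np.float64(-0.19146130866852162)) [121 249] [134 287]
```

View pics/crop1.png

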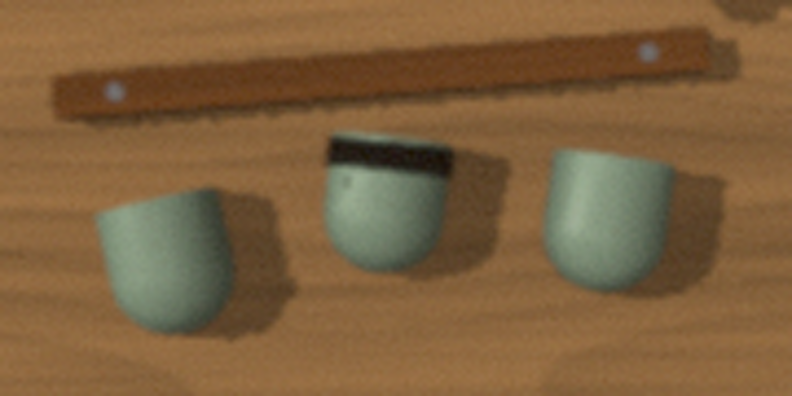

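View pics/crop2.png

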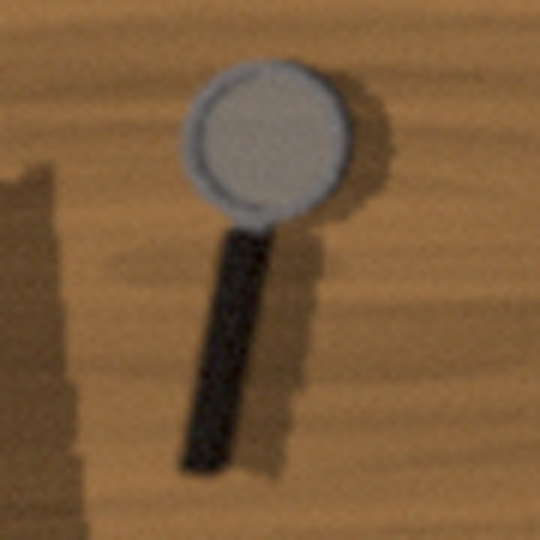

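View pics/crop3.png

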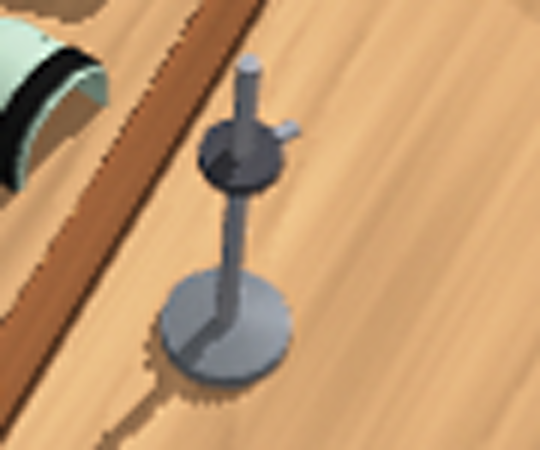

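Crop 1 has the cap back corners and noses as follows. The left cap's corners are (97,215) and (215,188) with its nose at (172,334). The strip cap's are (332,134) and (455,148) with its nose at (385,271). The right cap's are (553,150) and (675,167) with its nose at (605,291). The stop's front edge runs (55,118)–(710,70). Crop 2 has the lens at (266,142) and the handle from (250,228) to (205,472). Crop 3 has the collar at (241,157), the rod top at (248,62) and the foot centre at about (228,325).

```bash
python3 - <<'E'
from h import *
c1=lambda *p:np.array(p)/4.4+165-.39
A=lambda v:np.arctan2(-v[0],v[1]) if v[1]>0 else np.arctan2(v[0],-v[1])
f=plane("top",c1((55,118),(710,70)),0.0);b=plane("top",c1((52,77),(708,28)),0.02)
print("stop front",f,"yaw",A(f[0]-f[1]),"back",b,A(b[0]-b[1]))
for n,l,r,no in(("L",(97,215),(215,188),(172,334)),("S",(332,134),(455,148),(385,271)),("R",(553,150),(675,167),(605,291))):
    p=plane("top",c1(l,r,no),0.012);print(n,"nose",p[2],"back",p[:2].mean(0),"w",np.linalg.norm(p[0]-p[1]),"yaw back",A(p[0]-p[1]),"nose-back",np.arctan2(*(p[:2].mean(0)-p[2])[::-1]))
c2=lambda *p:np.array(p)/6+[90,210]-.42
l=plane("top",c2((266,142)),0.01)[0];h=plane("top",c2((250,228),(205,472)),0.018);d=l-h[1]
print("lens",l,"handle",h,"yaw",np.arctan2(d[1],d[0]),"origin",l-.07*d/np.linalg.norm(d))
c3=lambda *p:np.array(p)/6+[235,190]-.42
px=c3((241,157),(248,62),(228,325));g=plane("scene",px[2],0.01)[0];print("gauge by foot",g)
for q,nm in((px[0],"collar"),(px[1],"rodtop")):
    o,d=ray("scene",q);d=d[0];t=((g-o[:2])@d[:2])/(d[:2]@d[:2]);print(nm,o+t*d)
im=look("top")[0]
cv2.imwrite("pics/crop4.png",cv2.resize(im[120:170,250:300],None,fx=10,fy=10,interpolation=cv2.INTER_CUBIC)[:,:,::-1])
E
```

```text
stop front [[ 0.6212  0.1981]
 [ 0.6446 -0.1777]] yaw 0.061985706533120695 back [[ 0.6428  0.1956]
 [ 0.6665 -0.1727]] 0.06418211259053565
L nose [0.4984 0.1311] back [0.5727 0.1395] w 0.06760487986162594 yaw back 0.21298321562806213 nose-back 0.11242012552892146
S nose [0.5318 0.0113] back [0.6052 0.0056] w 0.0700658558141493 yaw back -0.12563409910565596 nose-back -0.07847256158372365
R nose [ 0.5188 -0.1129] back [ 0.5937 -0.1194] w 0.07001651728989171 yaw back -0.15078006009609685 nose-back -0.08682468366781666
lens [0.5189 0.3014] handle [[0.4848 0.3051]
 [0.3877 0.3223]] yaw -0.15795853372724625 origin [0.4498 0.3124]
gauge by foot [ 0.7259 -0.0455]
collar [ 0.7248 -0.046   0.1397]
rodtop [ 0.7242 -0.0462  0.2032]
```

View pics/crop4.png

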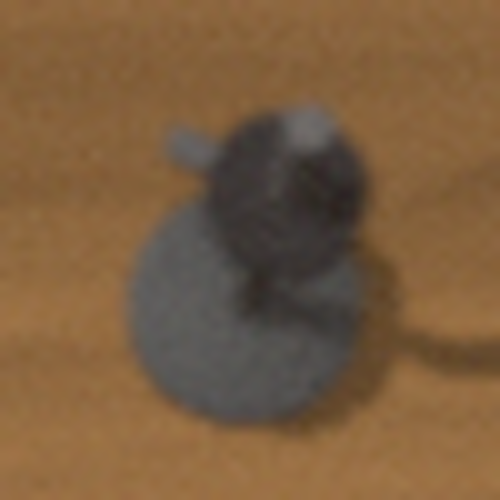

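Crop 4 shows the foot centre at (243,312), the collar at (287,192) and the rod top at (310,125). This fits a collar height of about 0.138 m. I'll grip each cap by its sides and slide it to the strip, starting with the right-hand one.

```bash
python3 - <<'E'
from h import *
print(togo([.563,-.1145,.15],-.15))
g=[24.3,31.2];
from numpy import array
px=array([250,120])+array([[24.3,31.2],[28.7,19.2],[31.0,12.5]])-.45
print(plane("top",px[0],.01),[ (z,plane("top",px[1],z)) for z in(.12,.14,.15)],plane("top",px[2],.2))
E
```

```text
(array([ 0.492 , -0.328 ,  0.0951]), array([-0.001 ,  0.0002,  0.4918]))
[[ 0.7201 -0.0457]] [(0.12, array([[ 0.7267, -0.048 ]])), (0.14, array([[ 0.7224, -0.0464]])), (0.15, array([[ 0.7203, -0.0455]]))] [[ 0.7228 -0.0461]]
```

The manual's scale: turns go in shares of 2 pi rad. Converting my numbers, 0.492 rad / 6.2832 = 0.0783.

```bash
echo '{"steps": [[0.085, 0.492, -0.328, 0.095, -0.0002, 0, 0.0783], [0.085, 0.492, -0.328, 0.095, -0.0002, 0, 0.0783], [0.085, 0.492, -0.328, 0.095, -0.0002, 0, 0.0783], [0.085, 0.492, -0.328, 0.095, -0.0002, 0, 0.0783], [0.085, 0.492, -0.328, 0.095, -0.0002, 0, 0.0783], [0.085, 0.492, -0.328, 0.095, -0.0002, 0, 0.0783], [0.085, 0.492, -0.328, 0.095, -0.0002, 0, 0.0783], [0.085, 0.492, -0.328, 0.095, -0.0002, 0, 0.0783]]}' > rows.txt && python3 shift.py rows.txt
python3 -c "
from h import *
print(togo([.563,-.1145,.15],-.15))"
```

```text
clock: 1.05
position: [0.4458, -0.2715, 0.1819]
tcp_rot: [0.001, 0.997, -0.075, 0.0]
ft_force: [0.4, -0.8, 0.6]
opening: 0.085
gripper_force: 0.0
(array([ 0.0923, -0.1729,  0.0318]), array([ 0.0013, -0.0009, -0.0004]))
```

```bash
echo '{"steps": [[0.085, 0.092, -0.173, 0.032, 0, 0, 0], [0.085, 0.092, -0.173, 0.032, 0, 0, 0], [0.085, 0.092, -0.173, 0.032, 0, 0, 0], [0.085, 0.092, -0.173, 0.032, 0, 0, 0], [0.085, 0.092, -0.173, 0.032, 0, 0, 0], [0.085, 0.092, -0.173, 0.032, 0, 0, 0]]}' > rows.txt && python3 shift.py rows.txt
python3 -c "
from h import *
print(togo([.563,-.1145,.015],-.15))"
```

```text
clock: 1.65
position: [0.5619, -0.115, 0.1494]
tcp_rot: [0.001, 0.997, -0.074, -0.001]
ft_force: [-0.0, -0.5, 0.6]
opening: 0.0852
gripper_force: 0.0
(array([ 0.0012, -0.0008,  0.1344]), array([0.0012, 0.0009, 0.0022]))
```

```bash
echo '{"steps": [[0.085, 0.001, -0.001, 0.05, 0, 0, 0], [0.085, 0.001, -0.001, 0.09, 0, 0, 0], [0.085, 0.001, -0.001, 0.115, 0, 0, 0], [0.085, 0.001, -0.001, 0.134, 0, 0, 0], [0.085, 0.001, -0.001, 0.134, 0, 0, 0]]}' > rows.txt && python3 shift.py rows.txt
python3 -c "
from h import *
im,_=look('top');cv2.imwrite('pics/c5.png',cv2.resize(im[165:255,165:345],None,fx=4.4,fy=4.4)[:,:,::-1])"
```

```text
clock: 2.15
position: [0.5598, -0.116, 0.0128]
tcp_rot: [-0.0, 0.997, -0.076, -0.003]
ft_force: [-0.7, 0.1, -0.7]
opening: 0.0848
gripper_force: 0.0
```

View pics/c5.png

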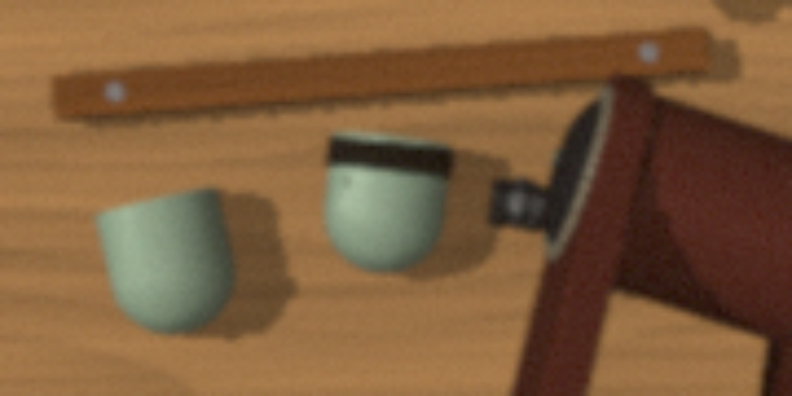

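The hand is over the right cap and hides it. The other caps haven't moved and the force is near zero, so I'll close.

```bash
echo '{"steps": [[0.05, 0, 0, 0, 0, 0, 0], [0.05, 0, 0, 0, 0, 0, 0], [0.05, 0, 0, 0, 0, 0, 0], [0.05, 0, 0, 0, 0, 0, 0], [0.05, 0, 0, 0, 0, 0, 0]]}' > rows.txt && python3 shift.py rows.txt
python3 -c "
from h import *
p,r=pose();n=np.array([np.cos(.063),np.sin(.063),0])
print(p,r.as_matrix()[:,0],togo(p+.044*n,.063))"
```

```text
clock: 2.7
position: [0.5648, -0.1163, 0.0186]
tcp_rot: [0.001, 0.997, -0.075, 0.002]
ft_force: [-0.4, -0.9, 7.1]
opening: 0.0661
gripper_force: 67.3
[ 0.5648 -0.1163  0.0186] [ 0.9887 -0.1498  0.0046] (array([ 0.043 , -0.0093,  0.0002]), array([ 0.0027, -0.0044, -0.2133]))
```

In the tool's units: -0.213 rad / 6.2832 = -0.0339.

```bash
echo '{"steps": [[0.05, 0.01, -0.002, 0, 0, 0, -0.0159], [0.05, 0.02, -0.005, 0, 0, 0, -0.0339], [0.05, 0.03, -0.007, 0, 0, 0, -0.0339], [0.05, 0.036, -0.008, 0, 0, 0, -0.0339], [0.05, 0.036, -0.008, 0, 0, 0, -0.0339]]}' > rows.txt && python3 shift.py rows.txt
python3 -c "
from h import *
print(probe_bus.state()['ft_force'],pose()[1].as_matrix()[:,0])"
```

```text
clock: 3.2
position: [0.601, -0.1134, 0.0186]
tcp_rot: [0.001, 1.0, 0.032, 0.001]
ft_force: [-4.1, -0.9, 10.4]
opening: 0.0663
gripper_force: 67.6
[-4.0719 -0.8677 10.3775] [0.998  0.0632 0.0011]
```

```bash
echo '{"steps": [[0.05, 0.003, 0, 0, 0, 0, 0], [0.05, 0.003, 0, 0, 0, 0, 0]]}' > rows.txt && python3 shift.py rows.txt;  echo '{"steps": [[0.05, 0.003, 0, 0, 0, 0, 0], [0.05, 0.003, 0, 0, 0, 0, 0]]}' > rows.txt && python3 shift.py rows.txt
```

```text
clock: 3.4
position: [0.6031, -0.1133, 0.0186]
tcp_rot: [0.001, 1.0, 0.032, -0.0]
ft_force: [-6.8, -0.4, 11.2]
opening: 0.0663
gripper_force: 67.9
clock: 3.6
position: [0.606, -0.1131, 0.0186]
tcp_rot: [0.001, 1.0, 0.032, -0.0]
ft_force: [-6.3, -0.8, 11.2]
opening: 0.0664
gripper_force: 67.9
```

```bash
echo '{"steps": [[0.05, 0.002, 0, 0, 0, 0, 0], [0.05, 0.002, 0, 0, 0, 0, 0]]}' > rows.txt && python3 shift.py rows.txt;  echo '{"steps": [[0.05, 0.002, 0, 0, 0, 0, 0], [0.05, 0.002, 0, 0, 0, 0, 0]]}' > rows.txt && python3 shift.py rows.txt;echo '{"steps": [[0.05, 0.002, 0, 0, 0, 0, 0], [0.05, 0.002, 0, 0, 0, 0, 0]]}' > rows.txt && python3 shift.py rows.txt
```

```text
clock: 3.8
position: [0.6078, -0.113, 0.0186]
tcp_rot: [0.001, 1.0, 0.032, -0.001]
ft_force: [-7.1, -0.3, 12.0]
opening: 0.0657
gripper_force: 67.9
clock: 4.0
position: [0.6093, -0.1129, 0.0185]
tcp_rot: [0.001, 1.0, 0.032, -0.001]
ft_force: [-9.4, -1.6, 13.2]
opening: 0.0657
gripper_force: 68.1
clock: 4.2
position: [0.6094, -0.1129, 0.0185]
tcp_rot: [0.001, 0.999, 0.032, -0.004]
ft_force: [-17.0, -1.1, 19.1]
opening: 0.0661
gripper_force: 68.7
```

```bash
echo '{"steps": [[0.05, -0.002, 0, 0, 0, 0, 0], [0.085, -0.002, 0, 0, 0, 0, 0], [0.085, -0.002, 0, 0, 0, 0, 0], [0.085, -0.002, 0, 0, 0, 0, 0], [0.085, -0.002, 0, -0.03, 0, 0, 0], [0.085, -0.002, 0, -0.08, 0, 0, 0], [0.085, -0.002, 0, -0.12, 0, 0, 0], [0.085, -0.002, 0, -0.12, 0, 0, 0]]}' > rows.txt && python3 shift.py rows.txt
python3 -c "
from h import *
print(togo([.577,.010,.13],-.13))"
```

```text
clock: 5.0
position: [0.6143, -0.1133, 0.1442]
tcp_rot: [0.003, 0.999, 0.032, 0.007]
ft_force: [0.0, -0.1, 0.7]
opening: 0.0851
gripper_force: 0.0
(array([-0.0296, -0.1255,  0.013 ]), array([ 0.0046, -0.0135,  0.1931]))
```

In the tool's units: 0.193 rad / 6.2832 = 0.0307.

```bash
echo '{"steps": [[0.085, -0.03, -0.125, 0.01, 0, 0, 0.0307], [0.085, -0.03, -0.125, 0.01, 0, 0, 0.0307], [0.085, -0.03, -0.125, 0.01, 0, 0, 0.0307], [0.085, -0.03, -0.125, 0.01, 0, 0, 0.0307], [0.085, -0.03, -0.125, 0.01, 0, 0, 0.0307]]}' > rows.txt && python3 shift.py rows.txt
python3 -c "
from h import *
print(togo([.577,.010,.018],-.13))"
```

```text
clock: 5.5
position: [0.5716, 0.0112, 0.1251]
tcp_rot: [0.001, 0.998, -0.064, -0.0]
ft_force: [-0.5, -0.6, 0.3]
opening: 0.0848
gripper_force: 0.0
(array([0.0056, 0.0004, 0.1071]), array([0.0014, 0.0005, 0.0013]))
```

```bash
echo '{"steps": [[0.085, 0.005, 0, 0.04, 0, 0, 0], [0.085, 0.005, 0, 0.08, 0, 0, 0], [0.085, 0.005, 0, 0.106, 0, 0, 0], [0.085, 0.005, 0, 0.106, 0, 0, 0], [0.05, 0.005, 0, 0.106, 0, 0, 0], [0.05, 0.005, 0, 0.106, 0, 0, 0], [0.05, 0.005, 0, 0.106, 0, 0, 0], [0.05, 0.005, 0, 0.106, 0, 0, 0]]}' > rows.txt && python3 shift.py rows.txt
python3 -c "
from h import *
p,r=pose();n=np.array([np.cos(.063),np.sin(.063),0])
print(p,r.as_matrix()[:,0],togo(p+.02*n,.063))"
```

```text
clock: 6.3
position: [0.5786, 0.0096, 0.0219]
tcp_rot: [0.001, 0.998, -0.065, 0.002]
ft_force: [0.7, -0.7, 4.0]
opening: 0.065
gripper_force: 66.6
[0.5786 0.0096 0.0219] [ 0.9915 -0.13    0.0043] (array([ 0.0196, -0.0038,  0.0001]), array([ 0.0015, -0.0041, -0.1933]))
```

In the tool's units: -0.193 rad / 6.2832 = -0.0307.

```bash
echo '{"steps": [[0.05, 0.01, -0.002, 0, 0, 0, -0.0159], [0.05, 0.02, -0.004, 0, 0, 0, -0.0307], [0.05, 0.02, -0.004, 0, 0, 0, -0.0307], [0.05, 0.02, -0.004, 0, 0, 0, -0.0307]]}' > rows.txt && python3 shift.py rows.txt; echo '{"steps": [[0.05, 0.003, 0, 0, 0, 0, 0], [0.05, 0.003, 0, 0, 0, 0, 0]]}' > rows.txt && python3 shift.py rows.txt;  echo '{"steps": [[0.05, 0.002, 0, 0, 0, 0, 0], [0.05, 0.002, 0, 0, 0, 0, 0]]}' > rows.txt && python3 shift.py rows.txt;echo '{"steps": [[0.05, 0.002, 0, 0, 0, 0, 0], [0.05, 0.002, 0, 0, 0, 0, 0]]}' > rows.txt && python3 shift.py rows.txt
```

```text
clock: 6.7
position: [0.5995, 0.0112, 0.0219]
tcp_rot: [0.001, 1.0, 0.031, 0.003]
ft_force: [2.8, -1.2, 5.0]
opening: 0.0653
gripper_force: 66.9
clock: 6.9
position: [0.5997, 0.0112, 0.0219]
tcp_rot: [0.001, 1.0, 0.031, -0.001]
ft_force: [-7.2, -1.0, 14.3]
opening: 0.0656
gripper_force: 68.0
clock: 7.1
position: [0.6003, 0.0113, 0.0218]
tcp_rot: [0.001, 1.0, 0.031, -0.003]
ft_force: [-11.7, -1.8, 17.9]
opening: 0.0649
gripper_force: 68.5
clock: 7.3
position: [0.6021, 0.0115, 0.0218]
tcp_rot: [0.001, 1.0, 0.031, -0.003]
ft_force: [-12.5, -2.4, 19.0]
opening: 0.0651
gripper_force: 68.5
```

```bash
echo '{"steps": [[0.05, 0.002, 0, 0, 0, 0, 0], [0.05, 0.002, 0, 0, 0, 0, 0]]}' > rows.txt && python3 shift.py rows.txt;  echo '{"steps": [[0.05, 0.002, 0, 0, 0, 0, 0], [0.05, 0.002, 0, 0, 0, 0, 0]]}' > rows.txt && python3 shift.py rows.txt
```

```text
clock: 7.5
position: [0.6028, 0.0116, 0.0218]
tcp_rot: [0.001, 1.0, 0.031, -0.005]
ft_force: [-17.6, -1.8, 23.3]
opening: 0.0654
gripper_force: 69.0
clock: 7.7
position: [0.6029, 0.0116, 0.0217]
tcp_rot: [0.001, 0.999, 0.031, -0.008]
ft_force: [-25.1, -2.9, 29.7]
opening: 0.065
gripper_force: 69.7
```

Both caps have stopped moving as the force rises, so this one is against the strip. I'll release it and move to the left cap.

```bash
echo '{"steps": [[0.05, -0.003, 0, 0, 0, 0, 0], [0.085, -0.003, 0, 0, 0, 0, 0], [0.085, -0.003, 0, 0, 0, 0, 0], [0.085, -0.003, 0, 0, 0, 0, 0], [0.085, -0.003, 0, -0.03, 0, 0, 0], [0.085, -0.003, 0, -0.08, 0, 0, 0], [0.085, -0.003, 0, -0.11, 0, 0, 0], [0.085, -0.003, 0, -0.11, 0, 0, 0]]}' > rows.txt && python3 shift.py rows.txt
python3 -c "
from h import *
print(togo([.543,.1335,.13],.205))"
```

```text
clock: 8.5
position: [0.609, 0.0117, 0.1361]
tcp_rot: [0.001, 0.999, 0.031, 0.005]
ft_force: [0.9, -0.1, 0.4]
opening: 0.085
gripper_force: 0.0
(array([-0.0584, -0.1257,  0.0052]), array([ 0.0035, -0.0107, -0.1425]))
```

In the tool's units: -0.1425 rad / 6.2832 = -0.0227.

```bash
echo '{"steps": [[0.085, -0.06, -0.126, 0.005, 0, 0, -0.0227], [0.085, -0.06, -0.126, 0.005, 0, 0, -0.0227], [0.085, -0.06, -0.126, 0.005, 0, 0, -0.0227], [0.085, -0.06, -0.126, 0.005, 0, 0, -0.0227], [0.085, -0.06, -0.126, 0.005, 0, 0, -0.0227]]}' > rows.txt && python3 shift.py rows.txt
python3 -c "
from h import *
print(togo([.543,.1335,.018],.205))
im,_=look('top');cv2.imwrite('pics/c6.png',cv2.resize(im[165:255,165:345],None,fx=4.4,fy=4.4)[:,:,::-1])"
```

```text
clock: 9.0
position: [0.5366, 0.1345, 0.1234]
tcp_rot: [0.001, 0.995, 0.103, -0.001]
ft_force: [-0.2, -0.0, 0.5]
opening: 0.0848
gripper_force: 0.0
(array([0.0063, 0.0021, 0.1054]), array([0.0012, 0.0018, 0.0019]))
```

View pics/c6.png

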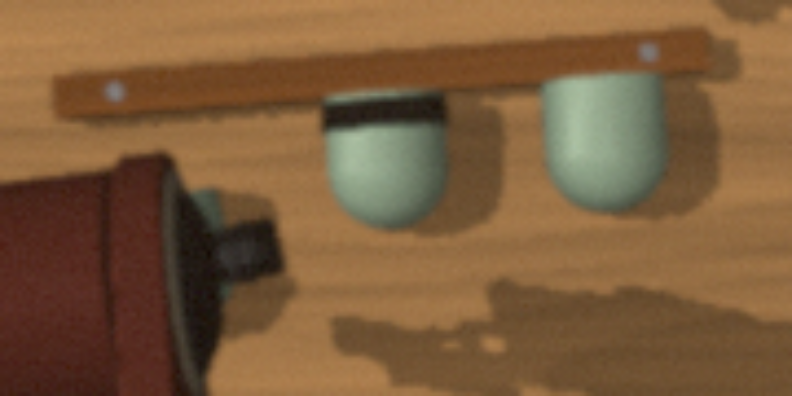

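The strip cap (back edge about (323..446,92)) and the right cap (back edge about (541..663,77)) stand flush and square on the strip. Next is the left cap.

```bash
echo '{"steps": [[0.085, 0.004, 0.002, 0.04, 0, 0, 0], [0.085, 0.004, 0.002, 0.08, 0, 0, 0], [0.085, 0.004, 0.002, 0.104, 0, 0, 0], [0.085, 0.004, 0.002, 0.104, 0, 0, 0], [0.05, 0.004, 0.002, 0.104, 0, 0, 0], [0.05, 0.004, 0.002, 0.104, 0, 0, 0], [0.05, 0.004, 0.002, 0.104, 0, 0, 0], [0.05, 0.004, 0.002, 0.104, 0, 0, 0]]}' > rows.txt && python3 shift.py rows.txt
python3 -c "
from h import *
p,r=pose();n=np.array([np.cos(.063),np.sin(.063),0])
print(p@n,p,r.as_matrix()[:,0],togo(p+.042*n,.063))"
```

```text
clock: 9.85
position: [0.5434, 0.1327, 0.0227]
tcp_rot: [0.001, 0.995, 0.102, 0.002]
ft_force: [0.6, -0.9, 3.8]
opening: 0.065
gripper_force: 66.4
0.5506986145923257 [0.5434 0.1327 0.0227] [0.979  0.2037 0.0037] (array([0.0416, 0.006 , 0.0002]), array([ 0.0013, -0.0038,  0.1422]))
```

In the tool's units: 0.142 rad / 6.2832 = 0.0226.

```bash
echo '{"steps": [[0.05, 0.012, 0.002, 0, 0, 0, 0.008], [0.05, 0.024, 0.004, 0, 0, 0, 0.0159], [0.05, 0.034, 0.005, 0, 0, 0, 0.0226], [0.05, 0.041, 0.006, 0, 0, 0, 0.0226], [0.05, 0.041, 0.006, 0, 0, 0, 0.0226], [0.05, 0.041, 0.006, 0, 0, 0, 0.0226]]}' > rows.txt && python3 shift.py rows.txt; echo '{"steps": [[0.05, 0.003, 0, 0, 0, 0, 0], [0.05, 0.003, 0, 0, 0, 0, 0]]}' > rows.txt && python3 shift.py rows.txt;  echo '{"steps": [[0.05, 0.003, 0, 0, 0, 0, 0], [0.05, 0.003, 0, 0, 0, 0, 0]]}' > rows.txt && python3 shift.py rows.txt;echo '{"steps": [[0.05, 0.003, 0, 0, 0, 0, 0], [0.05, 0.003, 0, 0, 0, 0, 0]]}' > rows.txt && python3 shift.py rows.txt
```

```text
clock: 10.45
position: [0.5848, 0.1355, 0.0227]
tcp_rot: [0.0, 0.999, 0.032, 0.002]
ft_force: [-0.4, 1.3, 5.2]
opening: 0.0649
gripper_force: 66.7
clock: 10.65
position: [0.5855, 0.1355, 0.0226]
tcp_rot: [0.001, 0.999, 0.032, -0.001]
ft_force: [-9.0, -1.4, 13.5]
opening: 0.0648
gripper_force: 67.8
clock: 10.85
position: [0.5884, 0.1358, 0.0226]
tcp_rot: [0.001, 0.999, 0.032, -0.001]
ft_force: [-8.7, -0.7, 13.8]
opening: 0.065
gripper_force: 67.8
clock: 11.05
position: [0.5914, 0.136, 0.0226]
tcp_rot: [0.0, 0.999, 0.032, -0.001]
ft_force: [-9.1, -0.3, 13.7]
opening: 0.065
gripper_force: 67.8
```

```bash
echo '{"steps": [[0.05, 0.003, 0, 0, 0, 0, 0], [0.05, 0.003, 0, 0, 0, 0, 0]]}' > rows.txt && python3 shift.py rows.txt; echo '{"steps": [[0.05, 0.002, 0, 0, 0, 0, 0], [0.05, 0.002, 0, 0, 0, 0, 0]]}' > rows.txt && python3 shift.py rows.txt;  echo '{"steps": [[0.05, 0.002, 0, 0, 0, 0, 0], [0.05, 0.002, 0, 0, 0, 0, 0]]}' > rows.txt && python3 shift.py rows.txt
```

```text
clock: 11.25
position: [0.592, 0.1361, 0.0225]
tcp_rot: [0.001, 0.999, 0.032, -0.005]
ft_force: [-17.3, -1.7, 21.4]
opening: 0.0647
gripper_force: 68.7
clock: 11.45
position: [0.5921, 0.1361, 0.0225]
tcp_rot: [0.001, 0.999, 0.032, -0.007]
ft_force: [-23.9, -2.8, 26.8]
opening: 0.0653
gripper_force: 69.5
clock: 11.65
position: [0.5922, 0.1361, 0.0224]
tcp_rot: [0.001, 0.999, 0.032, -0.01]
ft_force: [-29.8, -2.2, 32.2]
opening: 0.0649
gripper_force: 70.4
```

```bash
echo '{"steps": [[0.05, -0.004, 0, 0, 0, 0, 0], [0.085, -0.004, 0, 0, 0, 0, 0], [0.085, -0.004, 0, 0, 0, 0, 0], [0.085, -0.004, 0, 0, 0, 0, 0], [0.085, -0.004, 0, -0.03, 0, 0, 0], [0.085, -0.004, 0, -0.08, 0, 0, 0], [0.085, -0.004, 0, -0.11, 0, 0, 0], [0.085, -0.004, 0, -0.11, 0, 0, 0]]}' > rows.txt && python3 shift.py rows.txt
python3 -c "
from h import *
print(togo([.451,.312,.1],-.165))"
```

```text
clock: 12.45
position: [0.5993, 0.1365, 0.1374]
tcp_rot: [0.0, 0.999, 0.032, 0.006]
ft_force: [0.9, -0.3, 0.3]
opening: 0.0848
gripper_force: 0.0
(array([-0.1373, -0.1845,  0.0357]), array([-0.0008, -0.0118,  0.2282]))
```

In the tool's units: 0.228 rad / 6.2832 = 0.0363.

```bash
echo '{"steps": [[0.04, -0.139, -0.185, 0.03, 0, 0, 0.0363], [0.04, -0.139, -0.185, 0.03, 0, 0, 0.0363], [0.04, -0.139, -0.185, 0.03, 0, 0, 0.0363], [0.04, -0.139, -0.185, 0.03, 0, 0, 0.0363], [0.04, -0.139, -0.185, 0.03, 0, 0, 0.0363], [0.04, -0.139, -0.185, 0.03, 0, 0, 0.0363], [0.04, -0.139, -0.185, 0.03, 0, 0, 0.0363]]}' > rows.txt && python3 shift.py rows.txt
python3 - <<'E'
from h import *
print(togo([.451,.312,.017],-.165))
im,hsv=look('top');cv2.imwrite('pics/c7.png',cv2.resize(im[165:255,165:345],None,fx=4.4,fy=4.4)[:,:,::-1])
E
```

```text
clock: 13.15
position: [0.4441, 0.312, 0.0995]
tcp_rot: [0.001, 0.997, -0.081, -0.0]
ft_force: [-0.1, -0.5, -0.3]
opening: 0.0404
gripper_force: 0.0
(array([ 0.0069, -0.0013,  0.0825]), array([0.0021, 0.0005, 0.0019]))
```

View pics/c7.png

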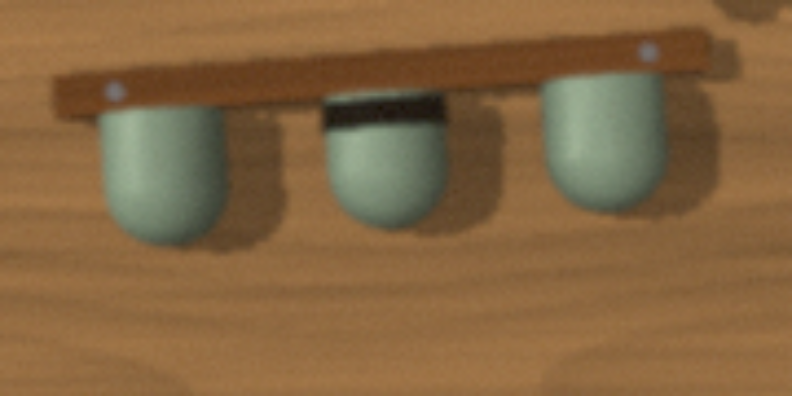

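All three caps are flush with the strip. The rubber strip's middle is at crop (385,112). Now I'll grasp the loupe.

```bash
echo '{"steps": [[0.04, 0.006, -0.001, 0.04, 0, 0, 0], [0.04, 0.006, -0.001, 0.07, 0, 0, 0], [0.04, 0.006, -0.001, 0.082, 0, 0, 0], [0.04, 0.006, -0.001, 0.082, 0, 0, 0]]}' > rows.txt && python3 shift.py rows.txt; echo '{"steps": [[0.005, 0, 0, 0, 0, 0, 0], [0.005, 0, 0, 0, 0, 0, 0], [0.005, 0, 0, 0, 0, 0, 0], [0.005, 0, 0, 0, 0, 0, 0], [0.005, 0, 0, 0, 0, 0, 0], [0.005, 0, 0, 0, 0, 0, 0]]}' > rows.txt && python3 shift.py rows.txt
python3 - <<'E'
from h import *
print(plane("top",np.array([(385,112),(323,115),(446,108)])/4.4+165-.39,.045))
n=np.array([np.cos(.063),np.sin(.063)])
E
```

```text
clock: 13.6
position: [0.45, 0.3102, 0.0163]
tcp_rot: [0.002, 0.997, -0.083, -0.002]
ft_force: [-0.5, 0.2, 0.1]
opening: 0.0396
gripper_force: 0.0
clock: 14.2
position: [0.4524, 0.3125, 0.0206]
tcp_rot: [-0.0, 0.997, -0.082, 0.002]
ft_force: [0.7, -1.1, 6.8]
opening: 0.0142
gripper_force: 63.1
[[ 0.6194  0.0104]
 [ 0.6182  0.0442]
 [ 0.6212 -0.0229]]
```

```bash
echo '{"steps": [[0.005, 0, 0, -0.015, 0, 0, 0], [0.005, 0, 0, -0.04, 0, 0, 0], [0.005, 0, 0, -0.07, 0, 0, 0], [0.005, 0, 0, -0.1, 0, 0, 0], [0.005, 0, 0, -0.125, 0, 0, 0], [0.005, 0, 0, -0.136, 0, 0, 0], [0.005, 0, 0, -0.136, 0, 0, 0], [0.005, 0, 0, -0.136, 0, 0, 0]]}' > rows.txt && python3 shift.py rows.txt
python3 - <<'E'
from h import *
yaw=-.1
l=np.array([np.cos(yaw),np.sin(yaw)])*.070   # TCP~2mm ahead of loupe origin
t=np.array([.6205,.0104])-l
print(t,togo([t[0],t[1],.1526],yaw),probe_bus.state()["gripper_force"])
for n,b in(("top",(90,190,200,300)),("scene",(215,80,315,170))):
    im=look(n)[0];x0,y0,x1,y1=b
    cv2.imwrite(f"pics/l_{n}.png",im[:,:,::-1])
a=cv2.imread("pics/l_top.png")[190:300,90:200];b=cv2.imread("pics/l_scene.png")[60:170,205:315]
cv2.imwrite("pics/c8.png",cv2.resize(np.hstack([a,b]),None,fx=3.6,fy=3.6,interpolation=cv2.INTER_CUBIC))
E
```

```text
clock: 15.0
position: [0.45, 0.3117, 0.1534]
tcp_rot: [0.001, 0.997, -0.082, -0.001]
ft_force: [0.0, -0.8, -0.7]
opening: 0.0144
gripper_force: 62.1
[0.5508 0.0174] (array([0.1477, 0.2738, 0.0012]), array([ 0.0018,  0.0012, -0.0647])) 62.131065130233765
```

In the tool's units: -0.035 rad / 6.2832 = -0.0056.

```bash
echo '{"steps": [[0.005, 0.015, 0.03, 0, 0, 0, -0.0008], [0.005, 0.035, 0.065, 0, 0, 0, -0.0024], [0.005, 0.055, 0.1, 0, 0, 0, -0.004], [0.005, 0.075, 0.14, 0, 0, 0, -0.0056], [0.005, 0.095, 0.18, 0, 0, 0, -0.0072], [0.005, 0.115, 0.215, 0, 0, 0, -0.0088], [0.005, 0.135, 0.25, 0, 0, 0, -0.0099], [0.005, 0.143, 0.265, 0, 0, 0, -0.0103]]}' > rows.txt && python3 shift.py rows.txt
echo '{"steps": [[0.005, 0.003, 0.008, 0.001, 0, 0, 0], [0.005, 0.003, 0.008, 0.001, 0, 0, 0], [0.005, 0.003, 0.008, 0.001, 0, 0, 0], [0.005, 0.003, 0.008, 0.001, 0, 0, 0]]}' > rows.txt && python3 shift.py rows.txt
python3 - <<'E'
from h import *
print(togo([.5508,.0174,.1526],-.1),probe_bus.state()["gripper_force"])
a=look("top")[0];b=look("scene")[0]
cv2.imwrite("pics/f_top.png",a[:,:,::-1]);cv2.imwrite("pics/f_scene.png",b[:,:,::-1])
cv2.imwrite("pics/c9.png",cv2.resize(np.hstack([a[150:250,200:310],b[145:245,205:315]]),None,fx=3.6,fy=3.6,interpolation=cv2.INTER_CUBIC)[:,:,::-1])
E
```

```text
clock: 15.9
position: [0.5483, 0.0241, 0.1531]
tcp_rot: [0.001, 0.999, -0.051, -0.001]
ft_force: [-0.6, 1.0, -0.6]
opening: 0.014
gripper_force: 62.1
clock: 16.3
position: [0.55, 0.02, 0.1534]
tcp_rot: [0.0, 0.999, -0.049, -0.0]
ft_force: [0.1, -0.5, -1.7]
opening: 0.0142
gripper_force: 62.1
(array([0.001 , 0.0025, 0.0008]), array([0.0007, 0.0007, 0.0018])) 62.135703563690186
```

View pics/c9.png

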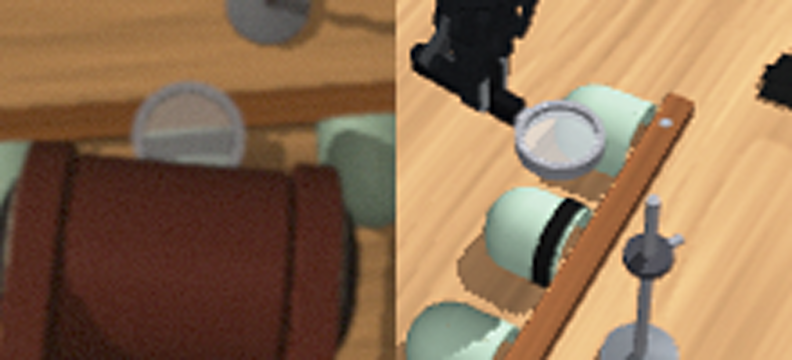

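Top view (left half): lens centre at crop (187,138). Scene view (right half): lens centre at crop (560,139), level, well clear of the caps and gauge.

```bash
python3 - <<'E'
from h import *
o1,d1=ray("top",np.array([187,138])/3.6+[200,150]-.36);o2,d2=ray("scene",np.array([164.5,139])/3.6+[205,145]-.36)
A=np.c_[d1[0],-d2[0]];s=np.linalg.lstsq(A,o2-o1,rcond=None)[0];p=o1+s[0]*d1[0];q=o2+s[1]*d2[0];print(p,q)
sc=ray("scene",np.array([(557-396),243])/3.6*1+[205,145]-.36) # rough check of strip top in scene
print(plane("scene",np.array([168,222])/3.6+[205,145]-.36,.0465))
P,r=pose();print(P+r.apply([.070,0,.0136]),r.as_matrix()[:,2],probe_bus.state()["clock"])
E
```

```text
[0.6174 0.0121 0.1402] [0.6197 0.0136 0.1404]
[[0.6251 0.0112]]
[0.6199 0.013  0.1401] [-0.     -0.0009 -1.    ] 16.4
```

The lens is within about 3 mm of the target in plan and 2 mm in height. I'll make one small nudge, let it settle, and hand in.

```bash
echo '{"steps": [[0.005, 0.001, 0.002, 0, 0, 0, 0], [0.005, 0.001, 0.002, 0, 0, 0, 0], [0.005, 0.001, 0.002, 0, 0, 0, 0], [0.005, 0.001, 0.002, 0, 0, 0, 0], [0.005, 0.001, 0.002, 0, 0, 0, 0], [0.005, 0.001, 0.002, 0, 0, 0, 0]]}' > rows.txt && python3 shift.py rows.txt; python3 -c "
from h import *
print(probe_bus.state()['joint_vel'],bot.job_done())"
```

```text
clock: 17.0
position: [0.5513, 0.0167, 0.1538]
tcp_rot: [0.0, 0.999, -0.05, 0.0]
ft_force: [0.7, 0.3, -0.9]
opening: 0.014
gripper_force: 62.1
the job is handed in; nothing more can be done
[-0.0006  0.0001  0.0008 -0.0006 -0.0011  0.0003] None
```

I handed the job in at 17 s, verdict not shown: the three caps look flush with the strip in the camera image, and the loupe is held level over the rubber strip's middle, about 3 mm off in plan and 2 mm in height by my last measurement.

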